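Shut the parts case and hold the tag reader over its tag

ROBOT

A 6-joint arm with a two-finger parallel gripper is mounted at the origin on a cart in front of the work surface, level with it; the furniture and walls round the work are solid. World frame = base frame: x ahead of the robot, y to its left, z up, the work surface at z = 0. Lengths are in m, angles in rad, forces in N, time in s.
With the tool pointing down it reaches from about 0.375 to 0.9 m from the base axis. Payload 3.1 kg.
Tool frame: the origin (TCP) lies between the finger pads; the fingertips stand 11 mm ahead of it and the grasp point (between the pads) lies 8 mm behind it; z points along the fingers, y is the line along which they close (so a half turn about z gives the same grasp; the last joint's range is limited). The gripper opens to 87 mm and grips with 3 to 60 N. Pads are 19 mm wide; open, the fingers measure 117 mm over their backs; the gripper's body (75 mm by 190 mm) begins 51 mm behind the grasp point.
Start: joints at [0.947, 0.527, 1.433, -0, 1.181, -0.178], TCP at [0.269, 0.564, 0.234] pointing down, gripper open.
Joint ranges: [-3.08, 3.08], [-0.75, 2.2], [0.22, 2.44], [-1.43, 4.57], [0, 2.65], [-2.85, 2.85]. Speed limits (rad/s): [2.79, 2.79, 3.14, 3.14, 3.14, 3.14].

INTERFACE

Orientations are given as a unit quaternion [x, y, z, w].
In Python, from rig import get_obs, camera, hand_in gives the robot as it stands.
- The arm moves only by the shell command python3 -m pendant 'ROWS' [FORCE]. ROWS is JSON, a list that holds one entry, the list of rows, each a list of 7 numbers: the shift along the tool's x, y, z in m, then the turn, a rotation vector about the tool's x, y, z in degrees, then the opening, from 0 (shut) to 1 (fully open). In form: [[[x, y, z, ax, ay, az, fingers], ...]]. A call has exactly 5 rows; each row shifts and turns the commanded pose from where the row before left it, along the tool's axes as they then stand; what a row does not reach is not made up. A row lasts 1/8 s, in which the tool goes at most 62.5 mm and 10.7 degrees, less where a joint would pass 70% of its speed; a pose out of reach is approached as far as the arm can. A call with a gripper value outside its range is refused whole. The fingers move at their own pace and stop on an object; FORCE is the grip in N (left out, the last holds). Time passes only in rows, so rows that do not move let the fingers close, or fill a call up. It gives the time, the measured TCP pose, the force, the opening and the grip force at its end, in the units of the state.
- get_obs(): the state, without advancing time (a new reading comes with each control period).
- camera(name): name is "scene" or "top" or "wrist"; returns a dict with "img" (480x640x3 uint8, red, green, blue), "intrinsics" (3x3 intrinsics, pixels), "R" (3x3) and "t" (3): a world point X has camera coordinates R X + t; the wrist camera has in their place "T_tool_cam" (4x4, takes a point from camera to tool coordinates, whose origin is the TCP and whose axes are the flange's). Camera axes: x right, y down, z forward; pixel columns grow to the right and rows downward; lengths in m; the calibration is good to about 2 mm. A picture is of the moment at which its call begins: read the wrist's pose just before it. There is no depth.
- hand_in(): hands the job in; it is judged then, once.
The state is a dict: "time": time; "q": joint angles; "joint_velocities": joint speeds; "joint_torque": joint torques, N m; "position": TCP position; "tool_rot": TCP orientation; "ft_force": force on the tool from outside, world axes, zero at the start; "moment": the same for the moment, N m; "grip_width": finger opening in m; "grip_force": force on a finger pad.
Only numpy, scipy, OpenCV 4.12 (cv2) and the standard library are available. Lean on these libraries where they do the work, as an engineer would, in place of code of your own. Each camera call takes 0.05 s, during which the arm holds its last target. There are 200 camera calls.

TASK

Shut the hinged lid of the small parts case fully; then pick up the tag reader by its grip, lift it over the power strip and hold it upright and still over the tag plate on the closed lid, centred and square with the plate, its reading face about one centimetre above it. Finish while still holding it there: do not put it down or let go. The reader must never touch the case or its lid; do not push or tip over the power strip, the two standing bolts and the length gauge.

Things in the scene. Friction and masses are not known exactly. Their poses are not given: they have to be found in the camera images.
- case: small grey plastic parts case, 104 x 84 x 45 mm (x, y, z) without its lid, fixed to the surface, open at the top while the lid is up, two loose bolts lying inside. Origin: centre of its underside; x points from the front (lip, latch) to the hinged back, z up. With the lid shut its top is 51 mm high, the tag plate's face 53.5 mm.
- lid (a joint): angle of the case's lid (rad): 0 shut, grows as it opens upward, stop at 1.5; it starts at 0.5 to 1.0. The hinge is stiff by friction: the lid stays where it is left and needs about 1 to 3 N at its front edge to be pushed shut. The lid is 106 x 86 x 6 mm and has a lip 36 mm wide that sticks out 10 mm more at the middle of its front edge.
- lid_hinge (a point): middle of the lid's hinge line, at the back upper edge of the case, 52 mm behind the case's origin and 45.5 mm above it; fixed to the case and turned like it. The hinge line runs along its y. The lid's underside passes through this line.
- lid_front (a point): point on the lid's upper face, on its middle line, 94 mm from the hinge line and 11 mm inside its front edge (6 mm above the underside); a good place to push it shut. Moves with the lid; z is square to the lid's upper face, y along the hinge line.
- tag (a point): centre of the upper face of the tag plate, a thin aluminium rectangle of 40 x 56 mm, 2 mm thick, fixed on the middle of the lid's upper face, 52 mm from the hinge line. Moves with the lid; x is the plate's short side (across the hinge line, to the back), y its long side, z out of its face: up when the lid is shut.
- reader: loose tag reader, 130 g, 202 mm tall, standing on its reading face: grey head 40 x 56 x 20 mm (x, y, z), round aluminium stem 18 mm thick, on top a square black grip, 24 x 24 mm, sides along the head's, from 128 to 200 mm height. Origin: centre of the reading face (underside); z up. Held at 170 mm height, the gripper's body clears the pitcher.
- strip_end (a point): white power strip, 51 mm wide, 245 mm long, 39 mm high, lying loose between the reader and the case with its length roughly along world x, like a low wall. This point lies on the middle line of its upper side (34 mm high), 10 mm inside its far end; from there the strip runs back towards the robot. To be left where it is.
- pitcher_brown: brown round pitcher, 96 mm wide and 208 mm high, part of the place: fixed, always in the same spot. Origin: centre of its underside. Too tall to carry the reader over: pass it on the robot's side.
- coffee_maker: red coffee maker, 254 x 181 mm, 265 mm high, part of the place: fixed, always in the same spot to the right of the case. Origin: centre of its underside; its own -x, the side of the carafe and its handle, faces left towards the case. Only an obstacle for the arm.
- washer_bolt: loose hex bolt with washers, 28 mm wide, 47 mm high, standing on its head. Origin: centre of its underside, z up. To be left standing.
- plain_bolt: loose hex bolt without washers, 19 mm wide, 47 mm high, standing on its head. Origin: centre of its underside, z up. To be left standing.
- gauge: loose grey length gauge, a U-shaped block of 28 x 50 x 22 mm. Origin: centre of its underside. To be left where it is.

How it is judged:
By the outcome, as a careful person would: the job done as asked, in the order asked, and still so for the second after the job is handed in, while the arm keeps its last pose, push and grip.
It also fails if it takes over 56 s, if anything falls off the work surface, if the arm or the gripper's body presses on something with over 40 N, if the wrist force passes 120 N, or if a joint passes its speed limit or range.

## Working session

There is one attempt and no reset: what is moved stays moved. The work goes in short steps, Python scripts to look and compute and a shell command to move; the robot and the scene stay as the last step left them, time stands still between calls to the robot, and variables do not carry over. Pictures are saved under pics/ and viewed, at most 10 in all, crops included, and the job is handed in when it is done.

```bash
ls; mkdir -p pics; python3 - <<'E'
from rig import get_obs,camera
import cv2,json
print(get_obs())
import numpy as np
for n in ["scene","top"]:
    c=camera(n); cv2.imwrite(f"pics/{n}0.png",c["img"][:,:,::-1]); np.savez(f"{n}0.npz",**c)
    print(n,c["intrinsics"].tolist(),c["R"].tolist(),c["t"].tolist())
E
```

```text
pics
{'time': 0.0, 'q': array([ 9.46491863e-01,  5.28473672e-01,  1.43386993e+00, -1.54145483e-05,
        1.18136858e+00, -1.78511767e-01]), 'joint_velocities': array([ 0.00140742,  0.00181595, -0.00062323, -0.00028133, -0.00031118,
       -0.00131964]), 'joint_torque': array([ 2.59066073e-04, -4.40037024e+01, -1.76590776e+01,  6.32920861e-02,
        5.82050357e-02, -1.72877708e-04]), 'position': array([0.26905981, 0.56336047, 0.23257728]), 'tool_rot': array([ 2.21052257e-01,  9.75261389e-01, -9.78307890e-04, -4.07504187e-04]), 'ft_force': array([ 0.80654106, -0.54343689,  1.0734932 ]), 'moment': array([-0.01408046,  0.05121724, -0.01423074]), 'grip_force': 0.0, 'grip_width': 0.08708490254775858}
scene [[615.7932252692625, 0.0, 314.74869189077936], [0.0, 615.7932252692625, 235.04627107421453], [0.0, 0.0, 1.0]] [[0.6346345797765969, -0.7727880175668228, 0.006134334268880013], [-0.5790617958590806, -0.4807680133896558, -0.6584447994158814], [0.5117874429177006, 0.41431967996524594, -0.7526040234181965]] [-0.283254271747353, 0.3462089057897632, 0.6904130901813833]
top [[435.06990972456117, 0.0, 328.08138809015804], [0.0, 435.06990972456117, 238.76579059135287], [0.0, 0.0, 1.0]] [[0.023605434567138994, -0.9990916831168232, 0.035476642818758355], [-0.9966159038076328, -0.026312170782850985, -0.07787432148269137], [0.07873705440637208, -0.0335183292466574, -0.9963317709818956]] [0.0025805139448945775, 0.5202679861694146, 0.8632385989621024]
```

View pics/scene0.png

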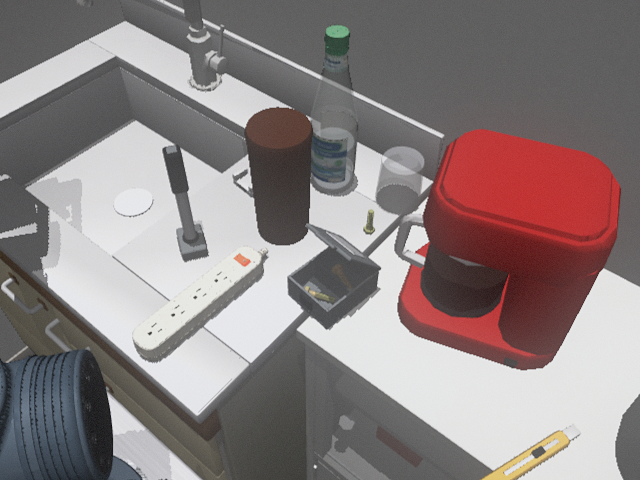

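View pics/top0.png

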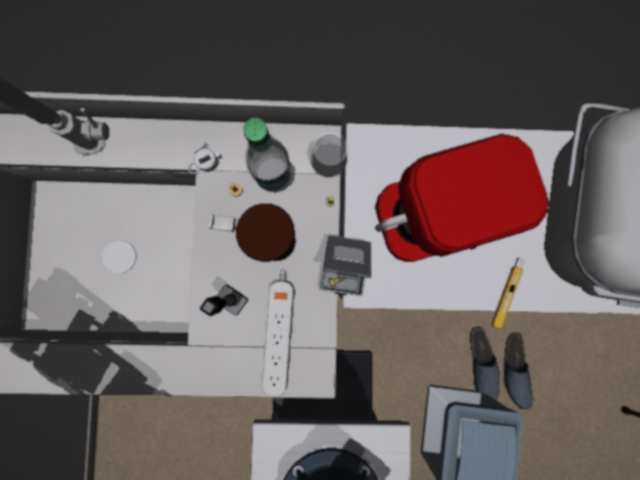

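The scene view shows the lid part-open with the hinge towards the back at about (340,240) and the lip at the front. The reader stands at (192,240) and the strip's far end is at (262,255). In the top view the case is at (346,265), the reader head at (233,300) and the strip end at (281,285). I'll zoom in on these.

```bash
python3 - <<'E'
import cv2,numpy as np
s=cv2.imread("pics/scene0.png");t=cv2.imread("pics/top0.png")
def cr(im,u,v,k=4,w=400,h=300):
    c=im[v:v+h//k,u:u+w//k]; o=cv2.resize(c,(w,h),interpolation=cv2.INTER_CUBIC)
    for i in range(0,w//k,10):
        cv2.line(o,(i*k,0),(i*k,8 if (u+i)%50 else 20),(0,0,255),1)
    for i in range(0,h//k,10):
        cv2.line(o,(0,i*k),(8 if (v+i)%50 else 20,i*k),(0,0,255),1)
    return o
a=np.vstack([np.hstack([cr(s,285,220,4,400,440),cr(s,140,140,3,399,440)]),np.hstack([cr(t,310,230,5,400,160*1) ,cr(t,195,280,5,399,160)])]) if 0 else None
L=np.vstack([cr(s,285,220,4,400,440)[:300*2]])
p1=np.hstack([cr(s,285,220,4,400,440),cr(s,155,140,4,400,440)])
p2=np.hstack([cr(t,310,225,6,396,480),cr(t,195,265,6,396,480)])
cv2.imwrite("pics/z1.png",p1);cv2.imwrite("pics/z2.png",p2)
E
```

```text
(no output)
```

View pics/z1.png

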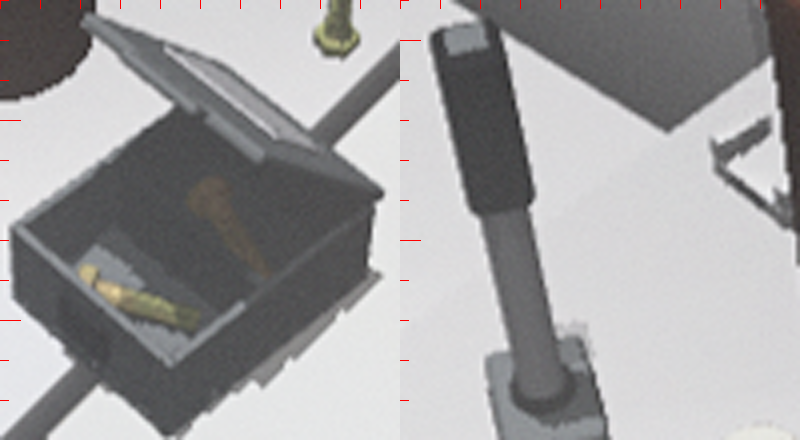

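View pics/z2.png

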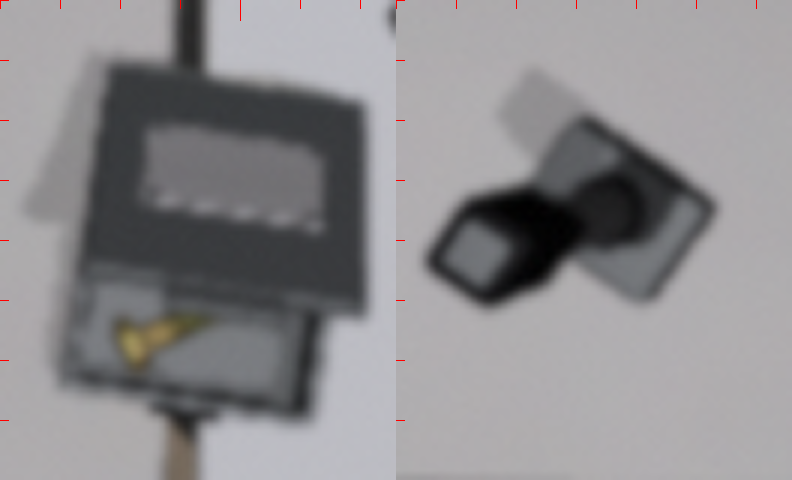

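```bash
cat > m.py <<'E'
import numpy as np,cv2
from scipy.optimize import least_squares
C={n:dict(np.load(f"{n}0.npz")) for n in("scene","top")}
def proj(n,X):
    c=C[n];p=np.atleast_2d(X)@c["R"].T+c["t"];p=p@c["intrinsics"].T;return p[:,:2]/p[:,2:]
def ray(n,u,v,z):
    c=C[n];d=c["R"].T@np.linalg.inv(c["intrinsics"])@[u,v,1];o=-c["R"].T@c["t"];return o+d*(z-o[2])/d[2]
def W(p,L):
    L=np.atleast_2d(L);c,s=np.cos(p[2]),np.sin(p[2])
    return np.c_[p[0]+c*L[:,0]-s*L[:,1],p[1]+s*L[:,0]+c*L[:,1],L[:,2]]
def lid(a,d,y,h): return [.052-d*np.cos(a)+h*np.sin(a),y,.0455+d*np.sin(a)+h*np.cos(a)]
E
python3 - <<'E'
from m import *
k=lambda pts,f,u,v:[(x/f+u,y/f+v) for x,y in pts]
print("cam", [(-C[n]["R"].T@C[n]["t"]).round(3) for n in C])
cs=k([(12,230),(172,365),(168,435),(15,300),(90,18),(385,195)],4,285,220)
ct=k([(60,383),(308,418),(82,268),(365,313),(105,62),(366,105),(147,125),(325,150),(322,228),(145,205)],6,310,225)
def res(p,full=0):
    a=p[3]
    S=W(p,[[-.052,.042,.045],[-.052,-.042,.045],[-.052,-.042,0],[-.052,.042,0],lid(a,.105,.043,.003),lid(a,.105,-.043,.003)])
    T=W(p,[[-.052,.042,.045],[-.052,-.042,.045],lid(a,.105,.043,.006),lid(a,.105,-.043,.006),lid(a,0,.043,.006),lid(a,0,-.043,.006),
      lid(a,.072,.028,.008),lid(a,.072,-.028,.008),lid(a,.032,-.028,.008),lid(a,.032,.028,.008)])
    # tag: back edge is upper in image
    T[[6,7,8,9]]=T[[9,8,7,6]]
    return np.r_[(proj("scene",S)-cs).ravel(),(proj("top",T)-ct).ravel()]
r=least_squares(res,[.45,-.05,-.1,.8],loss="soft_l1");print("case",r.x.round(4));print(res(r.x).reshape(-1,2).round(1).tolist())
case=r.x
gs=k([(432-400,35),(448-400,60),(501-400,50)],4,155,140); hs=k([(487-400,358)],4,155,140)
gt=k([(428-396,262),(487-396,305)],6,195,265); ht=k([(588-396,119),(714-396,207),(648-396,303)],6,195,265)
for nm,n,P,z in(("grip","scene",gs,.2),("grip","top",gt,.2),("headS","scene",hs,.02),("head","top",ht,.0),("head","top",ht,.02)):
    for q in P: print(nm,n,z,ray(n,*q,z).round(4))
print("strip far/near",ray("top",281,283,.034).round(3),ray("top",274,391,.034).round(3),"scene far",ray("scene",258,250,.034).round(3))
print("pitcher",ray("top",266,232,.208).round(3),ray("scene",279,129,.208).round(3))
print("washer",ray("top",235,189,.04).round(3),"plain",ray("top",331,202,.04).round(3),"gauge",ray("top",222,223,.02).round(3),"coffee",ray("top",472,195,.265).round(3),"handle",ray("top",385,228,.15).round(3))
E
```

```text
cam [array([ 0.027, -0.339,  0.749]), array([0.45 , 0.045, 0.9  ])]
case [ 0.4654 -0.0191 -0.1297  0.8303]
[[-0.8, -0.8], [-0.1, 1.3], [0.2, 1.6], [-0.7, 0.1], [-3.0, 2.0], [-31.9, -6.1], [0.3, 0.2], [1.3, 0.9], [0.2, -0.1], [0.8, -0.2], [0.9, -1.2], [0.5, -1.6], [0.5, -1.3], [-0.2, -0.9], [0.1, -0.2], [-0.6, -1.1]]
grip scene 0.2 [0.3892 0.2193 0.2   ]
grip scene 0.2 [0.3842 0.2057 0.2   ]
grip scene 0.2 [0.3989 0.1958 0.2   ]
grip top 0.2 [0.3898 0.2209 0.2   ]
grip top 0.2 [0.3789 0.205  0.2   ]
headS scene 0.02 [0.3923 0.2385 0.02  ]
head top 0.0 [0.4218 0.2193 0.    ]
head top 0.0 [0.393  0.1755 0.    ]
head top 0.0 [0.3602 0.1965 0.    ]
head top 0.02 [0.4224 0.2154 0.02  ]
head top 0.02 [0.3943 0.1726 0.02  ]
head top 0.02 [0.3622 0.1932 0.02  ]
strip far/near [0.429 0.107 0.034] [0.22  0.114 0.034] scene far [0.435 0.102 0.034]
pitcher [0.513 0.121 0.208] [0.513 0.12  0.208]
washer [0.613 0.204 0.04 ] plain [0.592 0.012 0.04 ] gauge [0.546 0.231 0.02 ] coffee [ 0.572 -0.19   0.265] handle [ 0.531 -0.079  0.15 ]
```

The fit puts the case at (0.465, -0.019) with yaw -7.4° and the lid at about 0.83 rad. The reader is at (0.392, 0.208) with yaw about -33°, the strip's far end near (0.43, 0.105) and the pitcher at (0.513, 0.12). The measured edge lengths match the given sizes to within a few mm. Next I'll plan the push.

```bash
cat > go.py <<'E'
import sys,numpy as np
from scipy.spatial.transform import Rotation as Ro
from rig import get_obs
# go.py x y z yaw(deg of tool y): shift in present tool axes, and shift in axes after the turn
o=get_obs();R=Ro.from_quat(o["tool_rot"]);M=R.as_matrix()
x,y,z,yaw=map(float,sys.argv[1:5]);t=np.radians(yaw)
ya=np.array([-0+np.cos(t),np.sin(t),0]);za=np.array([0,0,-1.]);T=np.c_[np.cross(ya,za),ya,za]
d=np.array([x,y,z])-o["position"]
print("t",round(o["time"],2),"pos",o["position"].round(4),"yaw",np.degrees(np.arctan2(M[1,1],M[0,1])).round(2),"z",M[:,2].round(4))
print("mm now",(M.T@d*1e3).round(1),"mm after turn",(T.T@d*1e3).round(1),"turn",np.degrees((R.inv()*Ro.from_matrix(T)).as_rotvec()).round(2),"F",o["ft_force"].round(2))
E
python3 - <<'E'
from m import *
case=[.4654,-.0191,-.1297]
prev=None
for a,d in zip([.83,.7,.55,.4,.25,.12,.0],[.094,.095,.096,.098,.1,.103,.104]):
    L=np.array(lid(a,d,0,.006)); L[0]+=.015; w=W(case,L)[0]+[0,0,.011]
    print(a,"TCP",w.round(4),"localx",L[0].round(4), "step back/down mm",None if prev is None else ((prev-np.array([L[0],L[2]]))*1e3).round(1)); prev=np.array([L[0],L[2]])
E
python3 go.py .44 -.016 .30 -7.4
```

```text
0.83 TCP [ 0.4733 -0.0201  0.1299] localx 0.008 step back/down mm None
0.7 TCP [ 0.4636 -0.0189  0.1223] localx -0.0018 step back/down mm [9.8 7.6]
0.55 TCP [ 0.4538 -0.0176  0.1118] localx -0.0117 step back/down mm [ 9.9 10.5]
0.4 TCP [ 0.4446 -0.0164  0.1002] localx -0.0209 step back/down mm [ 9.2 11.6]
0.25 TCP [ 0.4372 -0.0154  0.0871] localx -0.0284 step back/down mm [ 7.5 13.1]
0.12 TCP [ 0.4311 -0.0146  0.0748] localx -0.0345 step back/down mm [ 6.1 12.3]
0.0 TCP [ 0.4287 -0.0143  0.0625] localx -0.037 step back/down mm [ 2.5 12.3]
t 0.1 pos [0.2691 0.5634 0.2327] yaw 64.46 z [-0.0012 -0.0016 -1.    ]
mm now [-404.  -449.2  -66.6] mm after turn [-552.6  244.1  -67.3] turn [-1.100e-01  5.000e-02  7.186e+01] F [-0.31  0.51 -0.73]
```

```bash

python3 -m pendant '[[[0,0,-0.0068,0,0,7.2,0],[0,0,-0.0068,0,0,7.2,0],[0,0,-0.0068,0,0,7.2,0],[0,0,-0.0068,0,0,7.2,0],[0,0,-0.0068,0,0,7.2,0]]]'
python3 -m pendant '[[[0,0,-0.0068,0,0,7.2,0],[0,0,-0.0068,0,0,7.2,0],[0,0,-0.0068,0,0,7.2,0],[0,0,-0.0068,0,0,7.2,0],[0,0,-0.0068,0,0,7.2,0]]]'
python3 -m pendant '[[[-0.0369,0.0163,0,0,0,0,0],[-0.0369,0.0163,0,0,0,0,0],[-0.0369,0.0163,0,0,0,0,0],[-0.0369,0.0163,0,0,0,0,0],[-0.0369,0.0163,0,0,0,0,0]]]'
python3 go.py .44 -.016 .30 -7.4
```

```text
time: 0.72
position: [0.2692, 0.5635, 0.2671]
tool_rot: [0.513, 0.858, -0.001, -0.0]
ft_force: [0.1, -0.6, 0.1]
grip_width: 0.0454
grip_force: 0.0
time: 1.35
position: [0.2692, 0.5636, 0.3011]
tool_rot: [0.753, 0.658, -0.001, 0.0]
ft_force: [0.3, 0.7, 0.2]
grip_width: 0.0015
grip_force: 0.0
time: 1.98
position: [0.326, 0.3689, 0.3012]
tool_rot: [0.752, 0.659, -0.0, 0.0]
ft_force: [0.5, 0.6, -1.4]
grip_width: 0.0006
grip_force: 0.0
t 1.98 pos [0.326  0.3689 0.3012] yaw -7.53 z [-5.e-04 -6.e-04 -1.e+00]
mm now [-366.6  163.4    1.4] mm after turn [-367.   162.6    1.2] turn [-0.02  0.04 -0.13] F [ 0.55  0.6  -1.41]
```

```bash

python3 -m pendant '[[[-0.0367,0.0163,0,0,0,0,0],[-0.0367,0.0163,0,0,0,0,0],[-0.0367,0.0163,0,0,0,0,0],[-0.0367,0.0163,0,0,0,0,0],[-0.0367,0.0163,0,0,0,0,0]]]' >/dev/null
python3 -m pendant '[[[-0.0367,0.0163,0,0,0,0,0],[-0.0367,0.0163,0,0,0,0,0],[-0.0367,0.0163,0,0,0,0,0],[-0.0367,0.0163,0,0,0,0,0],[-0.0367,0.0163,0,0,0,0,0]]]'
python3 go.py .4733 -.0201 .145 -7.4
python3 - <<'E'
from rig import *;import cv2,numpy as np
o=get_obs();c=camera("wrist");im=c["img"][:,:,::-1].copy();cv2.imwrite("pics/w0.png",im)
from scipy.spatial.transform import Rotation as Ro
T=np.eye(4);T[:3,:3]=Ro.from_quat(o["tool_rot"]).as_matrix();T[:3,3]=o["position"]
T=np.linalg.inv(T@c["T_tool_cam"]);np.savez("wrist0.npz",R=T[:3,:3],t=T[:3,3],intrinsics=c["intrinsics"],img=c["img"])
from m import *
import m;m.C["wrist"]=dict(R=T[:3,:3],t=T[:3,3],intrinsics=c["intrinsics"])
a=.83;p=[.4654,-.0191,-.1297]
q=lambda L:cv2.polylines(im,[proj("wrist",W(p,L)).round().astype(int).reshape(-1,1,2)],True,(0,0,255),1)
q([lid(a,d,y,.006) for d,y in((0,.043),(.105,.043),(.105,-.043),(0,-.043))])
q([lid(a,d,y,.008) for d,y in((.032,.028),(.072,.028),(.072,-.028),(.032,-.028))])
q([[-.052,.042,.045],[-.052,-.042,.045],[.052,-.042,.045],[.052,.042,.045]])
cv2.imwrite("pics/w0o.png",im)
E
```

```text
time: 3.22
position: [0.4394, -0.0161, 0.3013]
tool_rot: [0.752, 0.659, -0.0, -0.0]
ft_force: [0.1, 0.7, -0.7]
grip_width: 0.0005
grip_force: 0.0
t 3.23 pos [ 0.4394 -0.0161  0.3013] yaw -7.56 z [-4.e-04  3.e-04 -1.e+00]
mm now [  0.5  34.2 156.3] mm after turn [  0.4  34.1 156.3] turn [-0.03 -0.01 -0.16] F [ 0.09  0.65 -0.66]
```

View pics/w0o.png

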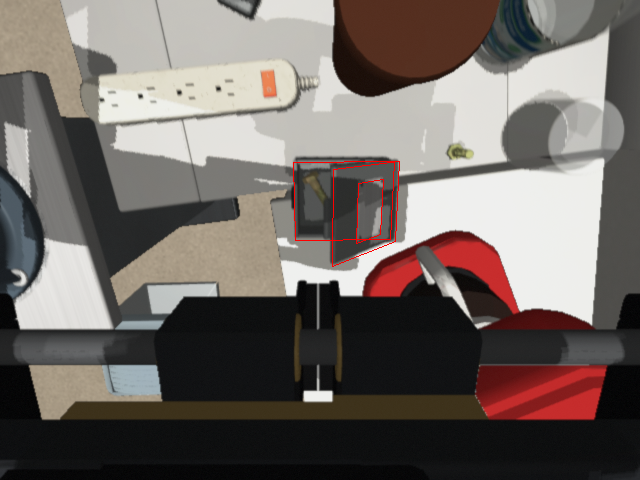

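The wrist overlay fits the case and lid to 1–3 px, with the case's left edge at row 158 against 161 in the model. The carafe handle tip at (425,250) comes closest to the gripper's body, so I'll check its position.

```bash
python3 - <<'E'
from m import *;import m
m.C["wrist"]=dict(np.load("wrist0.npz"))
P=[("wrist",425,250),("top",384,228),("scene",400,238)]
f=lambda X:np.concatenate([proj(n,X)[0]-[u,v] for n,u,v in P])
r=least_squares(f,[.53,-.08,.15]);print(r.x.round(3),r.fun.round(1))
for z in(.1,.15,.2): print([ray(n,u,v,z).round(3).tolist() for n,u,v in P])
E
```

```text
[ 0.539 -0.073  0.092] [ 2.3  4.5 -7.2 -1.2 -2.8  3. ]
[[0.535, -0.065, 0.1], [0.537, -0.085, 0.1], [0.54, -0.076, 0.1]]
[[0.523, -0.047, 0.15], [0.531, -0.077, 0.15], [0.501, -0.096, 0.15]]
[[0.511, -0.029, 0.2], [0.526, -0.069, 0.2], [0.461, -0.117, 0.2]]
```

```bash

python3 -m pendant '[[[0,0,0.02,0,0,-3,0],[0,0,0.02,0,0,-3,0],[0,0,0.02,0,0,-3,0],[0,0,0.02,0,0,-3,0],[0,0,0.02,0,0,-3,0]]]'
python3 go.py .4733 -.0201 .138 7.5
```

```text
time: 3.9
position: [0.4392, -0.0147, 0.2008]
tool_rot: [0.659, 0.752, -0.0, -0.0]
ft_force: [-0.6, -0.4, 0.2]
grip_width: 0.0004
grip_force: 0.0
t 3.9 pos [ 0.4392 -0.0147  0.2008] yaw 7.56 z [-5.e-04  2.e-04 -1.e+00]
mm now [-9.9 33.1 62.7] mm after turn [-9.8 33.1 62.8] turn [-0.03 -0.01  0.06] F [-0.58 -0.36  0.2 ]
```

```bash

python3 -m pendant '[[[-0.002,0.0066,0.0125,0,0,0,0],[-0.002,0.0066,0.0125,0,0,0,0],[-0.002,0.0066,0.0125,0,0,0,0],[-0.002,0.0066,0.0125,0,0,0,0],[-0.002,0.0066,0.0125,0,0,0,0]]]' 
python3 -m pendant '[[[0,0,0.004,0,0,0,0],[0,0,0.004,0,0,0,0],[0.0008,-0.0032,0.0025,0,0,0,0],[0.0008,-0.0032,0.0025,0,0,0,0],[0.0008,-0.0032,0.0025,0,0,0,0]]]'
python3 -m pendant '[[[0.0013,-0.0048,0.0052,0,0,0,0],[0.0013,-0.0048,0.0052,0,0,0,0],[0.0012,-0.0044,0.0058,0,0,0,0],[0.0012,-0.0044,0.0058,0,0,0,0],[0,0,0,0,0,0,0]]]'
```

```text
time: 4.53
position: [0.4741, -0.0207, 0.1383]
tool_rot: [0.66, 0.752, 0.0, 0.0]
ft_force: [0.1, -0.3, -0.2]
grip_width: 0.0004
grip_force: 0.0
time: 5.15
position: [0.4638, -0.0195, 0.1238]
tool_rot: [0.66, 0.752, 0.0, 0.001]
ft_force: [1.6, 0.2, 0.6]
grip_width: 0.0002
grip_force: 0.5
time: 5.78
position: [0.4433, -0.0165, 0.1009]
tool_rot: [0.66, 0.752, -0.001, -0.001]
ft_force: [0.1, 0.4, 0.4]
grip_width: 0.0005
grip_force: 0.0
```

```bash

python3 -m pendant '[[[0.001,-0.0036,0.0066,0,0,0,0],[0.001,-0.0036,0.0066,0,0,0,0],[0.0008,-0.003,0.0061,0,0,0,0],[0.0008,-0.003,0.0061,0,0,0,0],[0,0,0,0,0,0,0]]]' 
python3 -m pendant '[[[0.0003,-0.0012,0.004,0,0,0,0],[0.0003,-0.0012,0.004,0,0,0,0],[0,0,0.003,0,0,0,0],[0,0,0.001,0,0,0,0],[0,0,0,0,0,0,0]]]'
```

```text
time: 6.4
position: [0.4301, -0.0147, 0.0756]
tool_rot: [0.66, 0.752, -0.001, -0.001]
ft_force: [0.5, 0.8, 0.3]
grip_width: 0.0004
grip_force: 0.0
time: 7.02
position: [0.4285, -0.0147, 0.064]
tool_rot: [0.66, 0.752, -0.0, -0.0]
ft_force: [0.9, 0.4, 0.6]
grip_width: 0.0006
grip_force: 0.0
```

```bash

python3 -m pendant '[[[0,0,0.001,0,0,0,0],[0,0,0.001,0,0,0,0],[0,0,0.001,0,0,0,0],[0,0,0,0,0,0,0],[0,0,0,0,0,0,0]]]' 
python3 - <<'E'
from rig import *;import cv2,numpy as np
c=camera("wrist")["img"][:,:,::-1];s=camera("scene")["img"][:,:,::-1]
cv2.imwrite("pics/l1.png",np.hstack([cv2.resize(s[190:340,270:410],(400,429)),cv2.resize(c[60:300,180:420],(400,429))]))
E
```

```text
time: 7.65
position: [0.4285, -0.0146, 0.0625]
tool_rot: [0.66, 0.752, 0.0, 0.0]
ft_force: [-2.8, 0.2, 17.0]
grip_width: -0.0
grip_force: 8.8
```

View pics/l1.png

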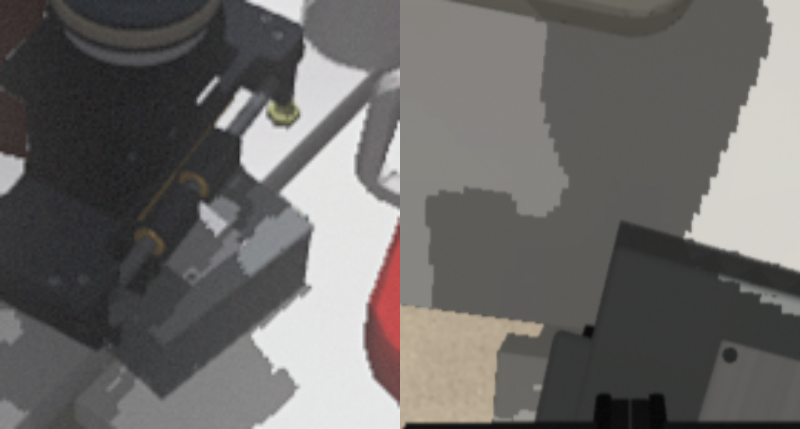

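The lid is shut: 17 N of resistance at exactly the predicted height, and the picture shows it flat. I'll rise and measure the tag plate from above.

```bash

python3 -m pendant '[[[0,0,-0.01,0,0,0,0],[0,0,-0.02,0,0,0,0],[0,0,-0.03,0,0,0,0],[0,0,-0.03,0,0,0,0],[0,0,-0.03,0,0,0,0]]]' 
python3 -m pendant '[[[0,0,-0.03,0,0,0,1],[0,0,-0.03,0,0,0,1],[0,0,-0.03,0,0,0,1],[0,0,-0.03,0,0,0,1],[0,0,0,0,0,0,1]]]' 
cat > wr.py <<'E'
import m,cv2,numpy as np
from m import *
from rig import *
from scipy.spatial.transform import Rotation as Ro
def wrist(name):
    o=get_obs();c=camera("wrist");cv2.imwrite(f"pics/{name}.png",c["img"][:,:,::-1])
    T=np.eye(4);T[:3,:3]=Ro.from_quat(o["tool_rot"]).as_matrix();T[:3,3]=o["position"]
    T=np.linalg.inv(T@c["T_tool_cam"]);d=dict(R=T[:3,:3],t=T[:3,3],intrinsics=c["intrinsics"],img=c["img"])
    np.savez(f"{name}.npz",**d);m.C["wrist"]=d;return c["img"][:,:,::-1].copy()
E
python3 - <<'E'
from wr import *
im=wrist("w1")
p=[.4654,-.0191,-.1297]
tg=W(p,[[s*.02,t*.028,.0535] for s,t in((1,1),(-1,1),(-1,-1),(1,-1))]);q=proj("wrist",tg);print(q.round(1).tolist())
ld=W(p,[[s,t*.043,.051] for s,t in((.052,1),(-.053,1),(-.053,-1),(.052,-1))]);l=proj("wrist",ld);print(l.round(1).tolist())
u0,v0=np.maximum(l.min(0).astype(int)-15,0);k=5
o=cv2.resize(im[v0:v0+120,u0:u0+160],None,fx=k,fy=k,interpolation=cv2.INTER_CUBIC)
for P in(q,l):cv2.polylines(o,[((P-[u0,v0]+.5)*k).round().astype(int).reshape(-1,1,2)],True,(0,0,255),1)
print(u0,v0);cv2.imwrite("pics/w1o.png",o)
E
```

```text
time: 8.38
position: [0.4285, -0.0146, 0.1822]
tool_rot: [0.66, 0.752, -0.0, -0.0]
ft_force: [0.0, -0.2, 0.2]
grip_width: 0.0006
grip_force: 0.0
time: 9.0
position: [0.4299, -0.015, 0.3032]
tool_rot: [0.66, 0.752, 0.001, 0.003]
ft_force: [0.4, -0.7, 0.2]
grip_width: 0.0427
grip_force: 0.0
[[376.0, 190.2], [338.9, 180.3], [324.7, 230.9], [360.5, 240.1]]
[[409.3, 183.7], [311.7, 157.4], [291.6, 235.8], [384.2, 259.1]]
276 142
```

View pics/w1o.png

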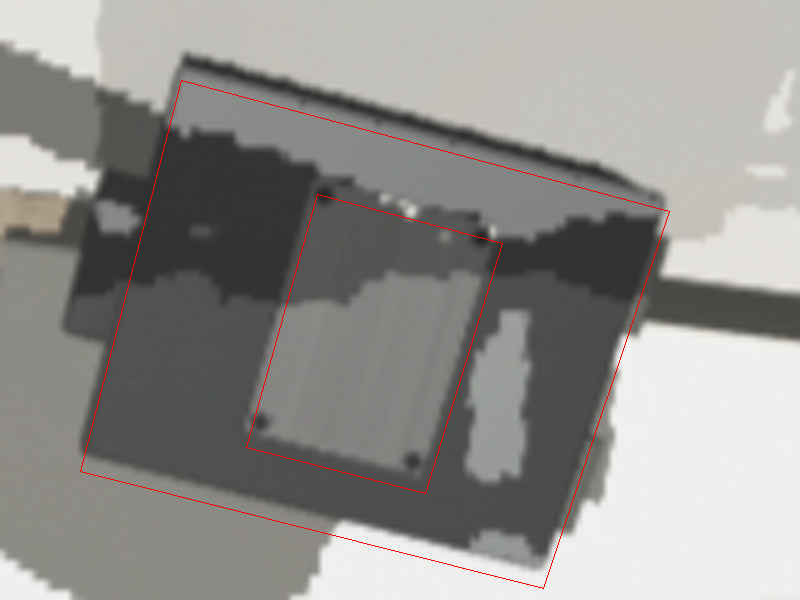

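The plate and lid appear about 3.4 px above the model in the wrist view, roughly 3.5 mm towards +y. The arm was still settling, so I'll check with a second picture.

```bash

python3 -m pendant '[[[0,0,0,0,0,0,1],[0,0,0,0,0,0,1],[0,0,0,0,0,0,1],[0,0,0,0,0,0,1],[0,0,0,0,0,0,1]]]' 
python3 - <<'E'
from wr import *
a=cv2.imread("pics/w1.png");im=wrist("w2");g=lambda x:np.float32(cv2.cvtColor(x,6))[130:280,260:440]
s=cv2.phaseCorrelate(g(a),g(im));print("img shift",s)
p=[.4654,-.0191,-.1297]
L=[[.02,.028,.0535],[-.02,.028,.0535],[-.02,-.028,.0535],[.02,-.028,.0535],[-.053,.043,.051],[-.053,-.043,.051],[.052,-.043,.051]]
print(proj("wrist",W(p,L)).round(1).tolist())
obs=np.array([[425/5+276+75/5,0]]) if 0 else None
# clicked in w1 zoom (tag near corners, lid lower corners)
cl=np.array([[247,432],[425,475],[82,455],[543,568]])/5-.5+[276,142]+np.array(s[0])
LL=np.array([L[2-0],L[3],L[5],L[6]])
f=lambda q:(proj("wrist",W(q,LL))-cl).ravel()
r=least_squares(f,p);print("wrist fit",r.x.round(4),r.fun.round(1))
E
python3 go.py .392 .2075 .235 57
```

```text
time: 9.68
position: [0.4287, -0.0147, 0.301]
tool_rot: [0.66, 0.752, -0.0, -0.0]
ft_force: [-0.8, 0.3, 0.8]
grip_width: 0.0861
grip_force: 0.0
img shift ((2.8464656551152103, 1.0666136328443798), 0.6877687369452582)
[[378.7, 191.6], [341.5, 181.6], [327.1, 232.5], [363.1, 241.7], [314.1, 158.6], [293.9, 237.3], [386.9, 260.9]]
wrist fit [ 0.4649 -0.0146 -0.1207] [-0.3 -0.4  0.3 -0.1 -0.6  0.1  0.7  0.5]
t 9.72 pos [ 0.4287 -0.0147  0.3011] yaw 7.46 z [-1.e-04  1.e-04 -1.e+00]
mm now [225.1  -7.6  66.1] mm after turn [151.8 166.3  66.1] turn [-0.000e+00 -1.000e-02 -4.954e+01] F [-0.34 -0.86 -0.26]
```

```bash

python3 -m pendant '[[[0,0,0,0,0,-9.9,1],[0,0,0,0,0,-9.9,1],[0,0,0,0,0,-9.9,1],[0,0,0,0,0,-9.9,1],[0,0,0,0,0,-9.9,1]]]' >/dev/null
python3 -m pendant '[[[0.0144,0.0333,0,0,0,0,1],[0.0144,0.0333,0,0,0,0,1],[0.0144,0.0333,0,0,0,0,1],[0.0144,0.0333,0,0,0,0,1],[0.0144,0.0333,0,0,0,0,1]]]' >/dev/null
python3 -m pendant '[[[0,0,0,0,0,0,1],[0,0,0,0,0,0,1],[0,0,0,0,0,0,1],[0,0,0,0,0,0,1],[0,0,0,0,0,0,1]]]' 
python3 - <<'E'
from wr import *
im=wrist("w3");sc=camera("scene");tp=camera("top")
np.savez("scene1.npz",**sc);np.savez("top1.npz",**tp)
p=[.392,.2075,np.radians(-33)]
for z,a,b,c in((.2,.012,.012,(0,0,255)),(.0,.02,.028,(0,255,0)),(.02,.02,.028,(255,0,0))):
    P=proj("wrist",W(p,[[a,b,z],[-a,b,z],[-a,-b,z],[a,-b,z]]));print(z,P.round(1).tolist())
    cv2.polylines(im,[P.round().astype(int).reshape(-1,1,2)],True,c,1)
cv2.imwrite("pics/w3o.png",im)
E
```

```text
time: 11.6
position: [0.4592, 0.1636, 0.3012]
tool_rot: [0.285, 0.959, -0.0, 0.0]
ft_force: [-0.4, -0.1, -1.0]
grip_width: 0.0869
grip_force: 0.0
0.2 [[336.8, 142.4], [337.2, 102.1], [298.1, 102.2], [298.8, 142.5]]
0.0 [[342.6, 142.4], [343.1, 105.0], [292.4, 105.1], [293.1, 142.5]]
0.02 [[343.7, 143.1], [344.3, 104.0], [291.2, 104.2], [292.0, 143.2]]
```

View pics/w3o.png

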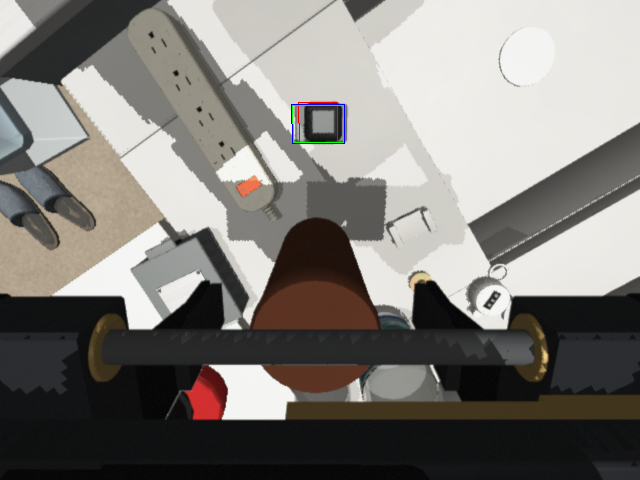

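The wrist view shows the reader's grip top at (322,121) against the model's (317.5,122). Yaw is square with the model and the grip is 2–2.5 mm further along tool +y, so I'll add 2 mm there. Then approach and descend.

```bash

python3 -m pendant '[[[0.016,0.0004,0,0,0,0,1],[0.016,0.0004,0,0,0,0,1],[0.016,0.0004,0,0,0,0,1],[0.016,0.0004,0,0,0,0,1],[0.016,0.0004,0,0,0,0,1]]]' >/dev/null
python3 -m pendant '[[[0,0,0.03,0,0,0,1],[0,0,0.03,0,0,0,1],[0,0,0.03,0,0,0,1],[0,0,0.03,0,0,0,1],[0,0,0.019,0,0,0,1]]]'
python3 -m pendant '[[[0,0,0,0,0,0,1],[0,0,0,0,0,0,0.6],[0,0,0,0,0,0,0.5],[0,0,0,0,0,0,0.45],[0,0,0,0,0,0,0.4]]]' 5
python3 go.py .392 .2075 .162 57
```

```text
time: 13.0
position: [0.3922, 0.2097, 0.161]
tool_rot: [0.284, 0.959, -0.0, -0.001]
ft_force: [-0.4, -0.3, 0.2]
grip_width: 0.087
grip_force: 0.0
time: 13.62
position: [0.3934, 0.2095, 0.1626]
tool_rot: [0.284, 0.959, 0.0, 0.0]
ft_force: [0.0, -0.0, 0.6]
grip_width: 0.0549
grip_force: 0.0
t 13.62 pos [0.3934 0.2095 0.1626] yaw 56.95 z [ 9.e-04  2.e-04 -1.e+00]
mm now [ 0.1 -2.4  0.6] mm after turn [ 0.1 -2.4  0.6] turn [ 0.04  0.04 -0.05] F [ 0.03 -0.02  0.56]
```

```bash

python3 -m pendant '[[[0,0,0,0,0,0,0.36],[0,0,0,0,0,0,0.34],[0,0,0,0,0,0,0.32],[0,0,0,0,0,0,0.3],[0,0,0,0,0,0,0.28]]]' 5
python3 -m pendant '[[[0,0,0,0,0,0,0.26],[0,0,0,0,0,0,0.24],[0,0,0,0,0,0,0.2],[0,0,0,0,0,0,0.1],[0,0,0,0,0,0,0]]]' 25
python3 -m pendant '[[[0,0,0,0,0,0,0],[0,0,-0.002,0,0,0,0],[0,0,-0.004,0,0,0,0],[0,0,-0.004,0,0,0,0],[0,0,0,0,0,0,0]]]' 25
```

```text
time: 14.25
position: [0.3932, 0.2095, 0.1621]
tool_rot: [0.284, 0.959, 0.0, 0.0]
ft_force: [-0.2, 0.6, 0.5]
grip_width: 0.0253
grip_force: 0.2
time: 14.88
position: [0.3932, 0.2094, 0.1621]
tool_rot: [0.284, 0.959, -0.0, -0.0]
ft_force: [-0.1, 0.7, -0.4]
grip_width: 0.0241
grip_force: 25.0
time: 15.5
position: [0.3934, 0.2095, 0.1726]
tool_rot: [0.284, 0.959, 0.0, 0.0]
ft_force: [-0.4, -0.3, -0.8]
grip_width: 0.024
grip_force: 25.0
```

```bash

python3 -m pendant '[[[0,0,-0.018,0,0,0,0],[0,0,-0.018,0,0,0,0],[0,0,-0.018,0,0,0,0],[0,0,-0.018,0,0,0,0],[0,0,-0.018,0,0,0,0]]]'
python3 -m pendant '[[[0,0,0,0,0,-5.16,0],[0,0,0,0,0,-5.16,0],[0,0,0,0,0,-5.16,0],[0,0,0,0,0,-5.16,0],[0,0,0,0,0,-5.16,0]]]'
python3 go.py .385 .10 .262 82.8; python3 go.py .4652 -.017 .262 82.8
```

```text
time: 16.12
position: [0.3928, 0.2094, 0.2626]
tool_rot: [0.284, 0.959, -0.0, -0.0]
ft_force: [1.6, -0.8, -1.3]
grip_width: 0.0238
grip_force: 25.0
time: 16.75
position: [0.3928, 0.2093, 0.262]
tool_rot: [0.062, 0.998, -0.0, -0.0]
ft_force: [0.3, 0.1, -1.9]
grip_width: 0.0238
grip_force: 25.0
t 16.75 pos [0.3928 0.2093 0.262 ] yaw 82.93 z [-5.e-04 -1.e-04 -1.e+00]
mm now [  -5.7 -109.5    0. ] mm after turn [  -5.9 -109.5    0. ] turn [-0.01 -0.03  0.13] F [ 0.34  0.07 -1.89]
t 16.75 pos [0.3928 0.2093 0.262 ] yaw 82.93 z [-5.e-04 -1.e-04 -1.e+00]
mm now [ -99.7 -215.7    0. ] mm after turn [-100.2 -215.5    0. ] turn [-0.01 -0.03  0.13] F [ 0.34  0.07 -1.89]
```

```bash

python3 -m pendant '[[[-0.0011,-0.0219,0,0,0,0,0],[-0.0011,-0.0219,0,0,0,0,0],[-0.0011,-0.0219,0,0,0,0,0],[-0.0011,-0.0219,0,0,0,0,0],[-0.0011,-0.0219,0,0,0,0,0]]]'
python3 -m pendant '[[[-0.0188,-0.0212,0,0,0,0,0],[-0.0188,-0.0212,0,0,0,0,0],[-0.0188,-0.0212,0,0,0,0,0],[-0.0188,-0.0212,0,0,0,0,0],[-0.0188,-0.0212,0,0,0,0,0]]]'
python3 -m pendant '[[[0,0,0.002,0,0,0,0],[0,0,0.004,0,0,0,0],[0,0,0.004,0,0,0,0],[0,0,0,0,0,0,0],[0,0,0,0,0,0,0]]]'
python3 go.py .4652 -.017 .2255 82.8
python3 - <<'E'
from wr import *
w=wrist("w4");s=camera("scene");t=camera("top");np.savez("scene2.npz",**s);np.savez("top2.npz",**t)
s=s["img"][:,:,::-1]
def cr(im,u,v,cw,ch,k):
    o=cv2.resize(im[v:v+ch,u:u+cw],None,fx=k,fy=k,interpolation=cv2.INTER_CUBIC)
    for i in range(0,cw,10): cv2.line(o,(i*k,0),(i*k,6 if (u+i)%50 else 16),(0,0,255),1)
    for i in range(0,ch,10): cv2.line(o,(0,i*k),(6 if (v+i)%50 else 16,i*k),(0,0,255),1)
    return o
a=cr(s,280,190,110,150,4);b=cv2.resize(w,(360,270))
o=np.zeros((600,800,3),np.uint8);o[:,:440]=a;o[:270,440:]=b;cv2.imwrite("pics/f1.png",o)
E
```

```text
time: 17.38
position: [0.3844, 0.0994, 0.2621]
tool_rot: [0.063, 0.998, -0.0, -0.0]
ft_force: [-0.0, 0.6, -0.9]
grip_width: 0.0238
grip_force: 25.0
time: 18.0
position: [0.4648, -0.0176, 0.262]
tool_rot: [0.063, 0.998, 0.0, -0.0]
ft_force: [-0.2, 0.2, -1.5]
grip_width: 0.0242
grip_force: 25.0
time: 18.62
position: [0.4645, -0.0165, 0.2522]
tool_rot: [0.063, 0.998, 0.0, -0.0]
ft_force: [0.4, 0.4, -1.5]
grip_width: 0.0239
grip_force: 25.0
t 18.62 pos [ 0.4645 -0.0165  0.2522] yaw 82.8 z [-1.e-04  0.e+00 -1.e+00]
mm now [-0.7 -0.4 26.7] mm after turn [-0.7 -0.4 26.7] turn [ 0. -0. -0.] F [ 0.37  0.43 -1.5 ]
```

View pics/f1.png

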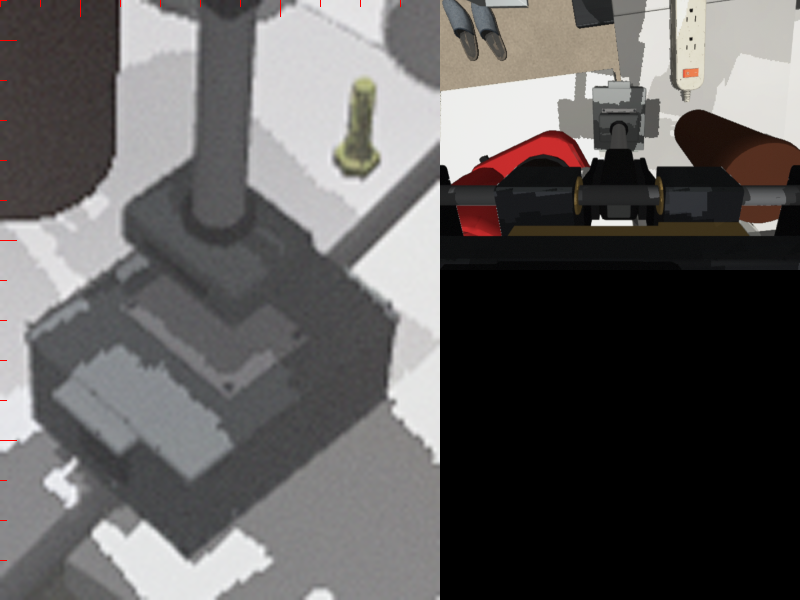

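The scene view shows the held head above the plate: head bottom corners near (126,237), (235,318) and (313,250), plate corners near (127,300), (230,398) and (305,335) in the zoom. I'll compute both from this one camera.

```bash
python3 - <<'E'
from m import *
k=lambda L:np.array([(x/4-.4+280,y/4-.4+190) for x,y in L])
L=np.array([[-.02,.028],[-.02,-.028],[.02,-.028]])
for nm,pts,z in(("head bottom",[(126,238),(235,318),(313,250)],.0901),("tag",[(125,300),(230,399),(306,336)],.0535)):
    P=np.array([ray("scene",*q,z) for q in k(pts)]);print(nm,P.round(4).tolist(),"edges",np.linalg.norm(np.diff(P,axis=0),axis=1).round(4))
    f=lambda p:(proj("scene",W(p,np.c_[L,[z]*3]))-k(pts)).ravel()
    r=least_squares(f,[.465,-.017,-.13]);print(r.x.round(4),np.degrees(r.x[2]).round(1),r.fun.round(1))
hz=.1101;p=[.4645,-.0165,-.1257]
f=lambda n,L:(proj(n,W(p,L)))
print("pred head bottom from tool:",((f("scene",np.c_[L,[.0901]*3])-[280-.4,190-.4])*4).round(0).tolist())
E
```

```text
head bottom [[0.4518, 0.0118, 0.0901], [0.4482, -0.0392, 0.0901], [0.4891, -0.0417, 0.0901]] edges [0.0511 0.041 ]
[ 0.4702 -0.014  -0.0552] -3.2 [-1.8 -1.2  1.2  0.4  0.6  0.7]
tag [[0.4527, 0.013, 0.0535], [0.4422, -0.0433, 0.0535], [0.4813, -0.0471, 0.0535]] edges [0.0572 0.0393]
[ 0.4668 -0.0177 -0.1625] -9.3 [-0.6  0.4 -0.5 -0.6  1.1  0.2]
pred head bottom from tool: [[115.0, 241.0], [228.0, 334.0], [311.0, 272.0]]
```

```bash

python3 -m pendant '[[[0,0,0.006,0,0,0,0],[0,0,0.006,0,0,0,0],[0,0,0.0046,0,0,0,0],[0,0,0,0,0,0,0],[0,0,0,0,0,0,0]]]'
cat > fit.py <<'E'
from m import *
from scipy.optimize import minimize
import itertools
def grad(img):
    g=cv2.GaussianBlur(img,(0,0),1.0).astype(np.float32).mean(2);return cv2.Sobel(g,5,1,0)/8,cv2.Sobel(g,5,0,1)/8
def score(p,n,E,G,N=40):
    s=0
    for A,B in E:
        P=W(p,np.linspace(A,B,N)[2:-2]);q=proj(n,P).astype(np.float32);d=q[-1]-q[0];d/=np.linalg.norm(d)
        gx,gy=[cv2.remap(g,q[:,0].reshape(-1,1),q[:,1].reshape(-1,1),1).ravel() for g in G]
        s+=np.minimum(np.abs(-gx*d[1]+gy*d[0]),12).sum()/N
    return s/len(E)
def fit(p0,n,E,G,r=.006,yr=.08):
    best=max(((score(np.add(p0,d),n,E,G),tuple(d)) for d in itertools.product(np.arange(-r,r+1e-6,.001),np.arange(-r,r+1e-6,.001),np.linspace(-yr,yr,9))))
    x=np.add(p0,best[1]);m_=minimize(lambda v:-score(v*[1e-3,1e-3,1e-2],n,E,G),x/[1e-3,1e-3,1e-2],method="Nelder-Mead",options=dict(initial_simplex=x/[1e-3,1e-3,1e-2]+np.array([[0,0,0],[.6,0,0],[0,.6,0],[0,0,1]])))
    return m_.x*[1e-3,1e-3,1e-2],-m_.fun
def loop(pts): return list(zip(pts,pts[1:]))
E
python3 - <<'E'
from wr import *;from fit import *
o=get_obs();w=wrist("w5");s=camera("scene");np.savez("scene3.npz",**s);z=o["position"][2]-.1621;print(o["position"].round(4),"bottom",z.round(4))
np.save("z3.npy",z)
H=lambda sx,sy,h:[sx*.02,sy*.028,z+h]
tag=lambda sx,sy:[sx*.02,sy*.028,.0535]
ld=lambda x,sy,h=.051:[x,sy*.043,h]
for n,img in(("scene",s["img"]),("wrist",w)):
    G=grad(img)
    if n=="scene":
        Et=loop([tag(-1,1),tag(-1,-1),tag(1,-1)])+loop([ld(-.053,1),ld(-.053,-1),ld(.052,-1)])
        Eh=loop([H(-1,1,.02),H(-1,1,0),H(-1,-1,0),H(1,-1,0)])+loop([H(-1,1,.02),H(1,1,.02)])
    else:
        Et=loop([tag(1,1),tag(-1,1),tag(-1,-1),tag(1,-1)])[0:3]+loop([ld(.03,1),ld(-.053,1),ld(-.053,-1),ld(.03,-1)])
        Eh=loop([H(1,1,.02),H(-1,1,.02),H(-1,-1,.02),H(1,-1,.02)])+loop([H(-1,1,0),H(-1,-1,0)])
    for nm,E,p0 in(("tag",Et,[.4654,-.017,-.125]),("head",Eh,[o["position"][0],o["position"][1],-.1257])):
        x,f=fit(p0,n,E,G);print(n,nm,x.round(4),f.round(2))
        c=(0,255,0) if nm=="head" else (0,0,255)
        np.save(f"fit_{n}_{nm}.npy",x)
def pan(im,n,c,k,w_,h_):
    u,v=(c-[w_/k/2,h_/k/2]).astype(int);o=cv2.resize(im[v:v+h_//k,u:u+w_//k],None,fx=k,fy=k,interpolation=cv2.INTER_CUBIC)
    pr=[(proj(n,W(np.load(f"fit_{n}_{nm}.npy"),P))-[u,v]+.5)*k for nm,P in(("tag",[tag(-1,1),tag(-1,-1),tag(1,-1),tag(1,1)]),("head",[H(-1,1,0),H(-1,-1,0),H(1,-1,0),H(1,1,0)]))]
    for q,c in zip(pr,((0,0,255),(0,255,0))):
        for pt in q: cv2.circle(o,tuple(pt.round().astype(int).tolist()),3,c,1)
    for i in range(0,w_//k,10): cv2.line(o,(i*k,0),(i*k,6),(255,0,0),1)
    print(n,"origin",u,v,"zoom",k);return o
cs=proj("scene",[[.4654,-.018,.06]])[0];cw=proj("wrist",[[.45,-.018,.06]])[0]
cv2.imwrite("pics/f2.png",np.hstack([pan(s["img"][:,:,::-1],"scene",cs,5,400,600),pan(w,"wrist",cw,5,400,600)]))
E
```

```text
time: 19.4
position: [0.4648, -0.0169, 0.2356]
tool_rot: [0.063, 0.998, -0.0, 0.0]
ft_force: [0.6, -0.3, -2.6]
grip_width: 0.0239
grip_force: 25.0
[ 0.4648 -0.0169  0.2356] bottom 0.0735
scene tag [ 0.4649 -0.0179 -0.1335] 5.89
scene head [ 0.4676 -0.0167 -0.1282] 8.06
wrist tag [ 0.4645 -0.0169 -0.1414] 6.79
wrist head [ 0.4611 -0.013  -0.1272] 7.4
scene origin 293 207 zoom 5
wrist origin 273 143 zoom 5
```

View pics/f2.png

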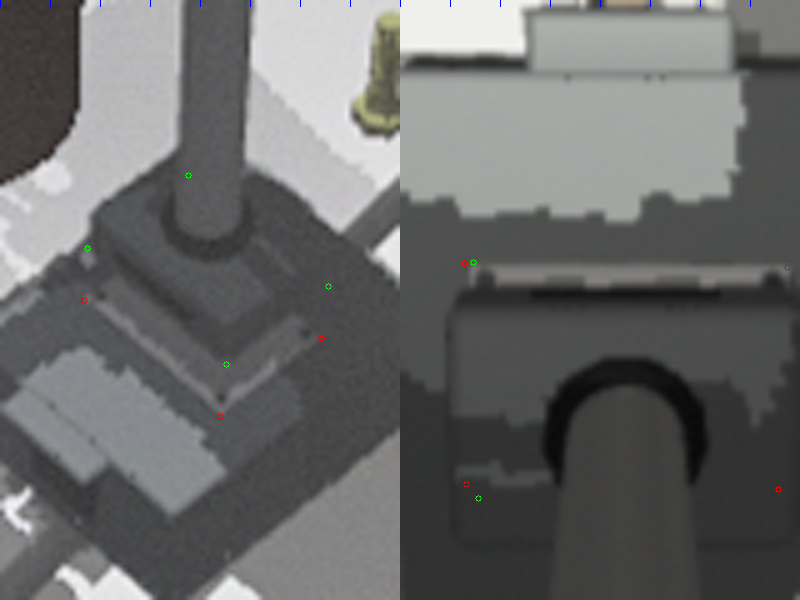

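The wrist panel is sharp. Plate front edge: row 265, columns about 470–787. Head front bottom edge: row about 287. Head top-face sides: columns about 450 and 797, with its back edge near row 545. I'll use these clicks for the offsets.

```bash
python3 - <<'E'
from m import *;import m
m.C["wrist"]=dict(np.load("w5.npz"));z=float(np.load("z3.npy"))
print("cam",(-m.C["wrist"]["R"].T@m.C["wrist"]["t"]).round(3))
q=lambda X,Y:((X-400)/5-.5+273,Y/5-.5+143)
r=lambda X,Y,h:ray("wrist",*q(X,Y),h)[:2]
d=lambda X,Y,p,L:proj("wrist",W(p,[L]))[0]
disp=lambda P:((P-[273,143]+.5)*5+[400,0]).round(0).tolist()
for p in([.4648,-.0169,-.1257],):
    print("head pred top",[disp(proj("wrist",W(p,[[a*.02,b*.028,z+.02]]))[0]) for a,b in((-1,-1),(-1,1),(1,1),(1,-1))],"bottom front",[disp(proj("wrist",W(p,[[-.02,b*.028,z]]))[0]) for b in(-1,1)])
for p in([.4648,-.0169,-.1257],[.4654,-.0191,-.1297]):
    print("tag pred",[disp(proj("wrist",W(p,[[a*.02,b*.028,.0535]]))[0]) for a,b in((-1,-1),(-1,1))])
    print("lid front pred",[disp(proj("wrist",W(p,[[a,b,.051]]))[0]) for a,b in((-.053,-.018),(-.053,.018),(-.063,-.018),(-.063,.018))])
A,B=r(450,425,z+.02),r(797,425,z+.02);print("head sides",A.round(4),B.round(4),"w",np.linalg.norm(A-B).round(4),"mid",((A+B)/2).round(4))
A,B=r(623,287,z),r(623,265,.0535);print("front edges head/tag",A.round(4),B.round(4))
A,B=r(470,265,.0535),r(787,267,.0535);print("tag",A.round(4),B.round(4),"w",np.linalg.norm(A-B).round(4),"mid",((A+B)/2).round(4),"ang",np.degrees(np.arctan2(*(B-A)[::-1])))
A,B=r(527,73,.051),r(733,73,.051);print("lip",A.round(4),B.round(4),"w",np.linalg.norm(A-B).round(4),"mid",((A+B)/2).round(4),"ang",np.degrees(np.arctan2(*(B-A)[::-1])))
E
```

```text
cam [ 0.387 -0.007  0.386]
head pred top [[441.0, 312.0], [806.0, 312.0], [800.0, 559.0], [448.0, 559.0]] bottom front [[452.0, 288.0], [795.0, 288.0]]
tag pred [[462.0, 267.0], [785.0, 267.0]]
lid front pred [[518.0, 72.0], [730.0, 71.0], [517.0, 11.0], [731.0, 11.0]]
tag pred [[451.0, 271.0], [774.0, 272.0]]
lid front pred [[507.0, 77.0], [718.0, 77.0], [506.0, 16.0], [719.0, 17.0]]
head sides [ 0.4593 -0.0436] [0.4662 0.0102] w 0.0542 mid [ 0.4627 -0.0167]
front edges head/tag [ 0.4448 -0.0145] [ 0.4446 -0.0145]
tag [ 0.4413 -0.0408] [0.4486 0.0136] w 0.0549 mid [ 0.4449 -0.0136] ang 82.36645685633643
lip [ 0.4104 -0.0266] [0.4148 0.0081] w 0.035 mid [ 0.4126 -0.0092] ang 82.72866915274483
```

In the wrist view the head matches the tool pose to about 0.2 mm. The plate and lip sit about 1 mm further towards +y, and the angle is right within 0.3°. I'll apply that small correction and come down to a 10 mm gap.

```bash

python3 -m pendant '[[[-0.0003,0.0004,0.003,0,0,0,0],[0,0.0004,0.003,0,0,0,0],[0,0,0.003,0,0,0,0],[0,0,0.001,0,0,0,0],[0,0,0,0,0,0,0]]]'
python3 -m pendant '[[[0,0,0,0,0,0,0],[0,0,0,0,0,0,0],[0,0,0,0,0,0,0],[0,0,0,0,0,0,0],[0,0,0,0,0,0,0]]]'
python3 go.py .4652 -.0161 .2256 82.8
```

```text
time: 20.12
position: [0.4651, -0.0161, 0.2254]
tool_rot: [0.063, 0.998, 0.0, -0.0]
ft_force: [0.4, 0.0, -1.1]
grip_width: 0.024
grip_force: 25.0
time: 20.75
position: [0.4651, -0.0161, 0.2256]
tool_rot: [0.063, 0.998, -0.0, 0.0]
ft_force: [-0.8, 0.0, -1.1]
grip_width: 0.0238
grip_force: 25.0
t 20.75 pos [ 0.4651 -0.0161  0.2256] yaw 82.76 z [ 0. -0. -1.]
mm now [-0.1  0.1 -0. ] mm after turn [-0.1  0.1 -0. ] turn [-0.    0.   -0.04] F [-0.83  0.05 -1.14]
```

```bash
python3 -c "from rig import hand_in; print(hand_in())"
```

```text
the job is handed in; nothing more can be done
None
```

The lid is shut, and I handed the job in at about 21 s with the reader still held upright over the tag plate, about 10 mm above it. It was centred to about 1 mm and square to about 0.3° by the last wrist picture, and I saw no sign of contact with the case, strip, bolts or gauge.

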